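# Lock the valuables in the hall strongbox and arm the alarm

### The job

Before the house is left, put every valuable on the hall console (glasses case, watch box, card wallet, camera - whichever are there) into the open strongbox, shut its lid fully, then swing the brass hasp over until it lies flat on the lid over the catch. Only then arm the alarm by pressing the keys of the panel fully down one at a time, letting each spring back up, in this order: yellow, blue, yellow again, red, and last green. Never press the white or black key, and leave the ornaments and other things where they stand.

Things in the scene. Friction and masses are not known exactly. Their poses are not given: they have to be found in the camera images.
- strongbox: grey steel strongbox, fixed to the table, open on top: outer 250 (its x) x 250 (its y) x 65 mm high, walls and floor 5 mm thick. Origin: centre of its underside. Its +x side carries the lid hinge (this side lies to the robot's left, yaw about 1.57), its -x side carries the hasp
- lid (a joint): angle of the white strongbox lid, 250 x 250 x 8 mm: 0 shut, 1.57 upright, 1.9 at most; starts open. Hinge line at x 125, z 65 mm in the box's frame; the shut lid's top is at z 74 mm. Stiff hinge: stays where left, 2 to 3 N at its free edge moves it. On its outer face, 210 mm from the hinge in mid-width, a brass staple (the catch) 17 mm high and 20 mm wide
- hasp (a joint): angle of the brass hasp, a slotted strap 88 mm long, 38 wide, 5 thick: 0 flat on the shut lid with its slot over the staple, 1.57 upright, starts at 1.7 to 2.1, leaning away from the box. Hinge line outside the box's -x side, at x -131, y 0, z 73 mm in the box's frame; its outer face when flat is at z 78 mm. Friction holds it; about 1 N at its tip moves it
- panel: white alarm panel, fixed to the table, 155 (its x) x 108 (its y) x 20 mm high, origin centre of its underside; six round coloured keys in a grid 3 (along x) by 2 (along y), 45 mm apart; which colour is where changes from start to start
- key_yellow (a joint): travel of the yellow spring key: 0 = up, 0.006 m = fully down; it springs back; fully down takes 5 N
- key_yellow_top (a point): centre of the top of the yellow key (26 mm across, in a grey collar 42 mm across that stands 6 mm below the key's top); pressed straight down
- key_blue (a joint): travel of the blue spring key: 0 = up, 0.006 m = fully down; it springs back; fully down takes 5 N
- key_blue_top (a point): centre of the top of the blue key (26 mm across, in a grey collar 42 mm across that stands 6 mm below the key's top); pressed straight down
- key_red (a joint): travel of the red spring key: 0 = up, 0.006 m = fully down; it springs back; fully down takes 5 N
- key_red_top (a point): centre of the top of the red key (26 mm across, in a grey collar 42 mm across that stands 6 mm below the key's top); pressed straight down
- key_green (a joint): travel of the green spring key: 0 = up, 0.006 m = fully down; it springs back; fully down takes 5 N
- key_green_top (a point): centre of the top of the green key (26 mm across, in a grey collar 42 mm across that stands 6 mm below the key's top); pressed straight down
- key_white (a joint): travel of the white spring key: 0 = up, 0.006 m = fully down; it springs back; fully down takes 5 N; same shape as the others, never to be pressed
- key_black (a joint): travel of the black spring key: 0 = up, 0.006 m = fully down; it springs back; fully down takes 5 N; same shape as the others, never to be pressed
- glasses_case: a valuable (may be absent): orange glasses case with rounded edges, 110 x 48 x 38 mm, long side along its x, origin centre of its underside; about 0.1 to 0.2 kg, firm
- watch_box: a valuable (may be absent): red watch box with a brass band, 78 x 54 x 42 mm, long side along its x, origin centre of its underside; about 0.1 to 0.2 kg, firm
- card_wallet: a valuable (may be absent): rigid aluminium card wallet with a black stripe, 100 x 56 x 22 mm, long side along its x, origin centre of its underside; about 0.1 to 0.2 kg, firm
- camera: a valuable (may be absent): blue compact camera lying on its back, 98 x 56 x 28 mm, with a black lens 38 mm across and 12 mm high on top (14 mm off centre along x), long side along its x, origin centre of its underside; about 0.1 to 0.2 kg, firm
- candle_cup: bystander: wooden tealight cup, 60 mm across, 50 mm high, origin centre of its underside
- bird: bystander: white ceramic bird, 56 mm across, 64 mm high, origin centre of its underside
- torch: bystander: silver pocket torch standing on its head, 44 mm across, 105 mm high, beyond the alarm panel, origin centre of its underside
- diffuser: bystander: amber glass jar, 60 mm across, 110 mm high, near the strongbox's left front corner, origin centre of its underside
Not all that is in view belongs to the job. There is more than one size of the camera; the one meant has the size given above. There is more than one size of the watch_box; the job needs the smaller.

How it is judged (in metres and radians):
On the way, in this order (a step that is already met when the one before it is completed fails the run):
1. all the valuables that are present are inside the strongbox, with the lid still open (x of glasses_case in the frame of strongbox between -0.12 and 0.12 m and y of glasses_case in the frame of strongbox between -0.12 and 0.12 m and z of glasses_case in the frame of strongbox between -0.01 and 0.05 m and x of watch_box in the frame of strongbox between -0.12 and 0.12 m and y of watch_box in the frame of strongbox between -0.12 and 0.12 m and z of watch_box in the frame of strongbox between -0.01 and 0.05 m and x of card_wallet in the frame of strongbox between -0.12 and 0.12 m and y of card_wallet in the frame of strongbox between -0.12 and 0.12 m and z of card_wallet in the frame of strongbox between -0.01 and 0.05 m and x of camera in the frame of strongbox between -0.12 and 0.12 m and y of camera in the frame of strongbox between -0.12 and 0.12 m and z of camera in the frame of strongbox between -0.01 and 0.05 m and value of joint lid above 0.8 rad), for 0.2 s.
2. the lid is shut on them (x of glasses_case in the frame of strongbox between -0.12 and 0.12 m and y of glasses_case in the frame of strongbox between -0.12 and 0.12 m and z of glasses_case in the frame of strongbox between -0.01 and 0.05 m and x of watch_box in the frame of strongbox between -0.12 and 0.12 m and y of watch_box in the frame of strongbox between -0.12 and 0.12 m and z of watch_box in the frame of strongbox between -0.01 and 0.05 m and x of card_wallet in the frame of strongbox between -0.12 and 0.12 m and y of card_wallet in the frame of strongbox between -0.12 and 0.12 m and z of card_wallet in the frame of strongbox between -0.01 and 0.05 m and x of camera in the frame of strongbox between -0.12 and 0.12 m and y of camera in the frame of strongbox between -0.12 and 0.12 m and z of camera in the frame of strongbox between -0.01 and 0.05 m and value of joint lid below 0.06 rad and value of joint hasp above 0.5 rad), for 0.2 s.
3. the hasp is swung over the catch and lies flat on the shut lid (x of glasses_case in the frame of strongbox between -0.12 and 0.12 m and y of glasses_case in the frame of strongbox between -0.12 and 0.12 m and z of glasses_case in the frame of strongbox between -0.01 and 0.05 m and x of watch_box in the frame of strongbox between -0.12 and 0.12 m and y of watch_box in the frame of strongbox between -0.12 and 0.12 m and z of watch_box in the frame of strongbox between -0.01 and 0.05 m and x of card_wallet in the frame of strongbox between -0.12 and 0.12 m and y of card_wallet in the frame of strongbox between -0.12 and 0.12 m and z of card_wallet in the frame of strongbox between -0.01 and 0.05 m and x of camera in the frame of strongbox between -0.12 and 0.12 m and y of camera in the frame of strongbox between -0.12 and 0.12 m and z of camera in the frame of strongbox between -0.01 and 0.05 m and value of joint lid below 0.06 rad and value of joint hasp below 0.12 rad), for 0.2 s.
4. with lid and hasp closed, the yellow key alone is pressed down (value of joint lid below 0.06 rad and value of joint hasp below 0.12 rad and value of joint key_yellow above 0.004 m and value of joint each of key_blue, key_red, key_green, key_white, key_black below 0.002 m), for 0.1 s.
5. with lid and hasp closed, the blue key alone is pressed down (value of joint lid below 0.06 rad and value of joint hasp below 0.12 rad and value of joint key_blue above 0.004 m and value of joint each of key_yellow, key_red, key_green, key_white, key_black below 0.002 m), for 0.1 s.
6. with lid and hasp closed, the yellow key alone is pressed down (all of step 4), for 0.1 s.
7. with lid and hasp closed, the red key alone is pressed down (value of joint lid below 0.06 rad and value of joint hasp below 0.12 rad and value of joint key_red above 0.004 m and value of joint each of key_yellow, key_blue, key_green, key_white, key_black below 0.002 m), for 0.1 s.
8. with lid and hasp closed, the green key alone is pressed down (value of joint lid below 0.06 rad and value of joint hasp below 0.12 rad and value of joint key_green above 0.004 m and value of joint each of key_yellow, key_blue, key_red, key_white, key_black below 0.002 m), for 0.1 s.
At the end, for the whole second after the job is handed in: all valuables present are at rest inside the strongbox (origin within its inner walls, less than 50 mm above the box's underside), lid within 0.06 rad of shut, hasp within 0.12 rad of flat over the catch, all keys up again (all of step 3 and value of joint each of key_yellow, key_blue, key_red, key_green, key_white, key_black below 0.002 m and linear speed of each of glasses_case, watch_box, card_wallet, camera below 0.03 m/s); the robot touches nothing.
It fails at once if a key is pressed while the hasp is not yet over the catch (value of joint hasp above 0.2 rad and value of joint any of key_yellow, key_blue, key_red, key_green, key_white, key_black above 0.003 m).
It fails at once if the white or the black key is pressed (value of joint any of key_white, key_black above 0.003 m).
It fails at once if two keys are down together (value of joint each of key_yellow, key_blue above 0.003 m or value of joint each of key_yellow, key_red above 0.003 m or value of joint each of key_yellow, key_green above 0.003 m or value of joint each of key_blue, key_red above 0.003 m or value of joint each of key_blue, key_green above 0.003 m or value of joint each of key_red, key_green above 0.003 m).
It fails at once if a bystander is pushed more than 6 cm away or tipped over (distance of any of candle_cup, bird, torch, diffuser from where it was at the start of the episode above 0.06 m or angle between any of candle_cup, bird, torch, diffuser's own z axis and vertical above 0.6 rad).
Of glasses_case, watch_box, card_wallet, camera only 2 to 4 are there at a start; the rules pass over those that are not, and their reading is None.
At some moment in a run one of glasses_case, watch_box, card_wallet, camera may be knocked a few centimetres aside while the robot is not near it.
Once in a run the grip may slacken for a moment while it holds something.
It also fails if it takes over 210 s, if anything falls off the work surface, if the arm or the gripper's body presses on something with over 40 N, if the wrist force passes 120 N, or if a joint passes its speed limit or range.

### The arm

A 6-joint arm with a two-finger parallel gripper is mounted at the origin on the work surface. World frame = base frame: x ahead of the robot, y to its left, z up, the work surface at z = 0. Lengths are in mm, angles in rad, forces in N, time in s.
With the tool pointing down it reaches from about 275 to 825 mm from the base axis. Payload 5.2 kg.
Tool frame: the origin (TCP) lies at the very end of the fingers, on their centre line; the grasp point (between the pads) lies 19 mm behind it; z points along the fingers, y is the line along which they close (so a half turn about z gives the same grasp; the last joint's range is limited). The gripper opens to 93 mm and grips with 3 to 60 N. Pads are 15 mm wide; open, the fingers measure 128 mm over their backs; the gripper's body (75 mm by 188 mm) begins 65 mm behind the grasp point.
Start: joints at [0.998, 0.259, 1.535, -0, 1.348, -0.203], TCP at [198.765, 512.833, 218.653] pointing down, gripper open.
Joint ranges: [-3.14, 3.14], [-0.91, 2.08], [0.19, 2.58], [-1.22, 4.36], [0.22, 2.71], [-3.12, 3.12]. Speed limits (rad/s): [2.57, 2.57, 3.14, 3.14, 3.14, 3.14].

### API

Orientations are given as [roll, pitch, yaw] about the fixed x, y, z axes, in that order (R = Rz(yaw) Ry(pitch) Rx(roll)).
In Python, from bench import robot gives the robot as it stands. The module is installed in compiled form; this text tells all that it offers. Calls block until the motion is done:
- robot.move_ptp(position, orientation): joint-space move of the TCP to a pose.
- robot.move_linear(position, ori=None, speed=150, f_stop=None): straight line of the TCP; ori=None keeps the orientation; speed is the mean speed in mm/s. With f_stop (N) it stops when the force on the tool has changed by that much, and returns True; else False.
- robot.move_j(angles): joint-space move.
- robot.move_gripper(opening): opening from 0.0 (shut) to 1.0 (fully open); the grip force is fixed at half the most; returns when the fingers have stopped.
- robot.sleep(seconds).
- robot.inverse_kinematics(position, orientation): joint angles nearest the present ones, or None.
- robot.get_image(name): name is "scene" or "top" or "wrist"; returns a dict with "img" (480x640x3 uint8, blue, green, red), "fovy" (degrees; the focal length in pixels is half the picture's height over the tangent of half this angle, whatever the lens; pixels are square), "cx", "cy" (the principal point, pixels), "eye" and "orientation" of the camera in the world. Camera axes: x right, y down, z forward; pixel columns grow to the right and rows downward; lengths in mm; the calibration is good to about 2 mm. A picture is of the moment at which its call begins. There is no depth.
A pose or a line that the arm cannot do raises robot.MotionError and nothing moves.
- robot.hand_in(): hands the job in; it is judged then, once.
Readings, each from a call of its own:
- robot.current_t(): time.
- robot.current_qpos(): joint angles.
- robot.current_joint_vel(): joint speeds.
- robot.current_joint_efforts(): joint torques, N m.
- robot.current_tcp_pos(): TCP position.
- robot.current_eef_rot(): TCP orientation.
- robot.current_contact_force(): force on the tool from outside, world axes, zero at the start.
- robot.current_ft_torque(): the same for the moment, N m.
- robot.current_gripper_width(): opening from 0.0 (shut) to 1.0 (fully open).
- robot.current_finger_force(): force on a finger pad.
Only numpy, scipy, OpenCV 4.12 (cv2) and the standard library are available. Lean on these libraries where they do the work, as an engineer would, in place of code of your own. Each camera call takes 0.05 s, during which the arm holds its last target. There are 200 camera calls.

## Working session

There is one attempt and no reset: what is moved stays moved. The work goes in short steps, each a Python script; the robot and the scene stay as the last script left them, time stands still between calls to the robot, and variables do not carry over. Pictures are saved under pics/ and viewed, at most 14 in all, crops included, and the job is handed in when it is done.

```bash
mkdir -p pics
cat > h.py <<'E'
from bench import robot
import numpy as np, cv2
from scipy.spatial.transform import Rotation as R
def cam(name):
    d=robot.get_image(name); return d
def rot(o):
    o=np.array(o,float)
    return o if o.shape==(3,3) else (R.from_quat(o).as_matrix() if o.size==4 else R.from_euler('xyz',o).as_matrix())
def px2w(d,u,v,z):
    f=240/np.tan(np.radians(d['fovy'])/2)
    r=rot(d['orientation'])@np.array([(u-d['cx'])/f,(v-d['cy'])/f,1]); e=np.array(d['eye'])
    return e+r*(z-e[2])/r[2]
def w2px(d,p):
    f=240/np.tan(np.radians(d['fovy'])/2)
    c=rot(d['orientation']).T@(np.array(p,float)-np.array(d['eye'])); return np.array([d['cx']+f*c[0]/c[2],d['cy']+f*c[1]/c[2]])
E
python3 - <<'E'
from h import *
import pickle
for n in('top','scene'):
    d=cam(n); cv2.imwrite(f'pics/{n}0.png',d['img']); pickle.dump(d,open(n+'0.pkl','wb'))
    print(n,d['fovy'],d['cx'],d['cy'],d['eye'],d['orientation'])
print(robot.current_eef_rot(),robot.current_t())
E
```

```text
top 53.72395180710312 324.6096958343325 235.3444831946009 [ 477.98147426   18.60417207 1054.06647272] [-2.99559834e+00  2.08021320e-03 -1.58360136e+00]
scene 49.73012142495543 322.04123642725705 242.10650514512724 [1473.54490164  250.98057428 1060.71317893] [-2.40277313e+00 -1.92023873e-03  1.86163792e+00]
[-3.14001373e+00 -3.23477363e-04  2.77184023e+00] 0.1
```

View pics/top0.png

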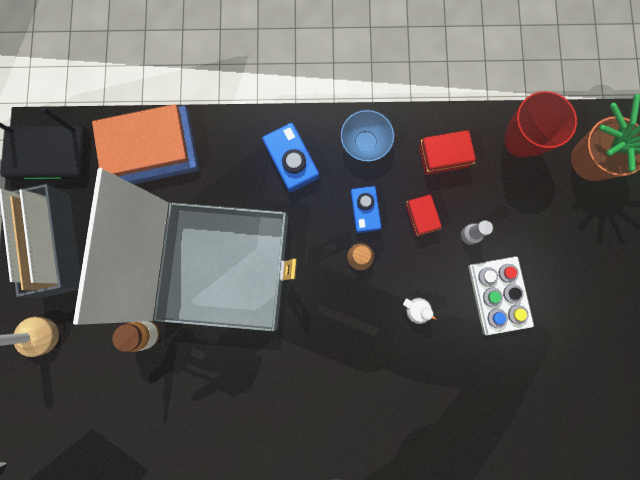

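View pics/scene0.png

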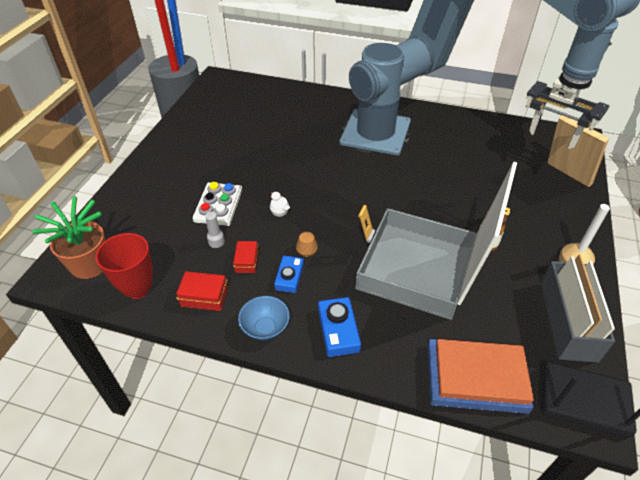

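The top view shows a small blue camera at (367,209) and a larger one at (290,155). It also shows a small red watch box at (424,215) and a larger one at (448,151). The box is centred near (222,266), its lid leans left over (120,250), and the panel is at (502,296). I'll check behind the lid with the wrist camera and enlarge the key areas.

Run:
```python
from h import *
import pickle
d=pickle.load(open('top0.pkl','rb'))
c=cv2.resize(d['img'][175:345,340:540],None,fx=4,fy=4,interpolation=cv2.INTER_CUBIC)[:,:800];c=cv2.resize(c,(706,600));print(c.shape)
cv2.imwrite('pics/c1.png',c)
w=cam('wrist');pickle.dump(w,open('w0.pkl','wb'));cv2.imwrite('pics/w0.png',w['img']);print(w['eye'],w['orientation'],w['fovy'])
c=cv2.resize(d['img'][160:345,65:305],None,fx=3.2,fy=3.2,interpolation=cv2.INTER_CUBIC);print(c.shape)
cv2.imwrite('pics/c2.png',c)
```

```text
(600, 706, 3)
[124.27904625 542.28440587 384.91806046] [2.85214655e+00 8.67678351e-04 1.20007773e+00] 66.75363320295254
(592, 768, 3)
```

View pics/c1.png

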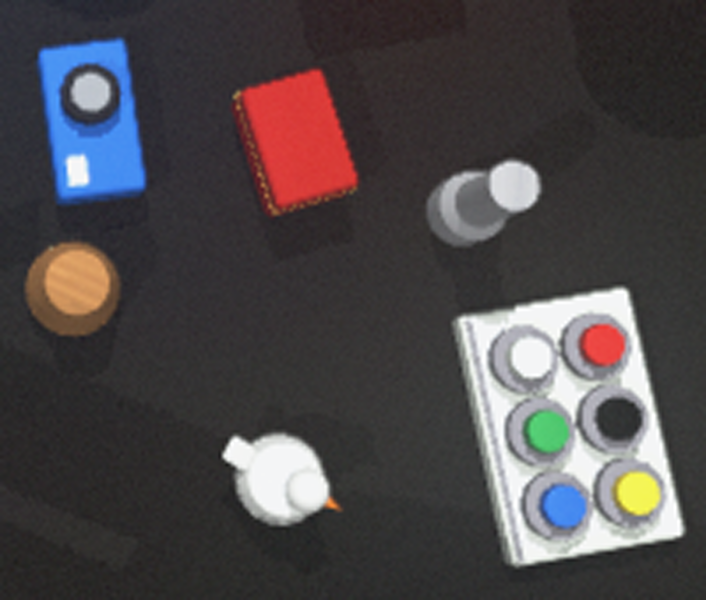

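View pics/w0.png

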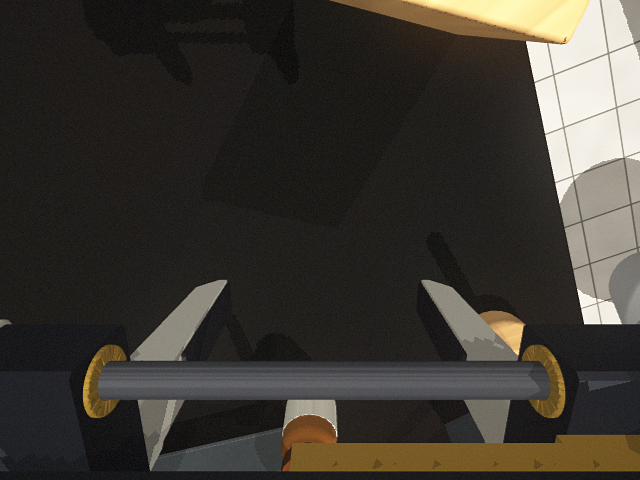

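View pics/c2.png

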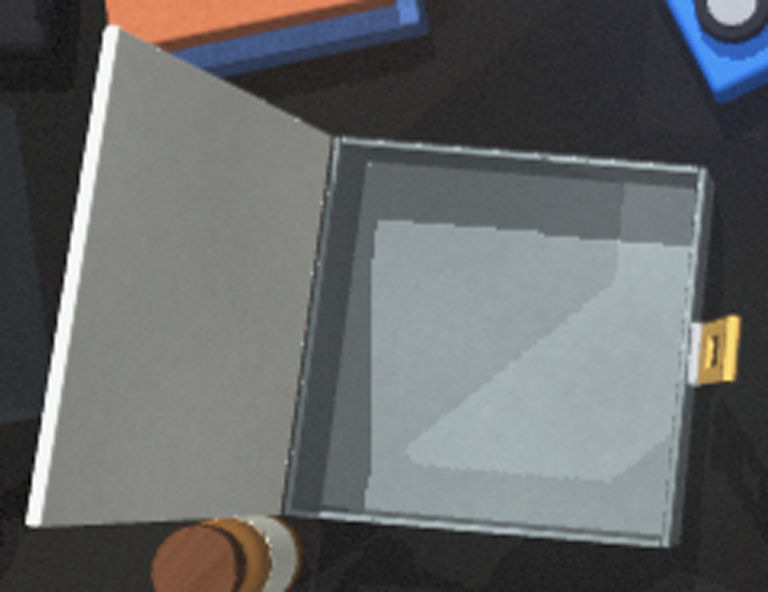

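```bash
cat > m.py <<'E'
from h import *
import pickle
d=pickle.load(open('top0.pkl','rb'))
P1=lambda x,y,z:px2w(d,340+x/3.5294,175+y/3.5294,z)[:2]
P2=lambda x,y,z:px2w(d,65+x/3.2,160+y/3.2,z)[:2]
def rect(name,pts):
    pts=np.array(pts); n=len(pts)
    e=[np.linalg.norm(pts[i]-pts[(i+1)%n]) for i in range(n)]
    a=[np.degrees(np.arctan2(*(pts[(i+1)%n]-pts[i])[::-1])) for i in range(n)]
    print(name,pts.mean(0).round(1),'edges',np.round(e,1),'ang',np.round(a,1))
E
python3 - <<'E'
from m import *
rect('box',[P2(*p,65) for p in((338,137),(706,170),(672,545),(285,514))])
rect('cam',[P1(*p,28) for p in((39,49),(124,39),(146,187),(58,203))])
rect('watch',[P1(*p,42) for p in((242,90),(322,69),(357,184),(278,209))])
rect('panel',[P1(*p,20) for p in((461,318),(629,289),(683,532),(514,564))])
for n,p in dict(white=(531,357),red=(603,345),green=(547,432),black=(619,420),blue=(564,506),yellow=(638,493)).items(): print(n,P1(*p,33).round(1))
for n,p in dict(candle=(76,283)).items(): print(n,P1(*p,50).round(1))
print('bird',P1(282,480,32),'torch',P1(515,186,105),P1(463,212,0))
print('hasptop',[P2(*p,150).round(0) for p in((740,316),(735,384))],'diff',P2(196,562,110))
w=pickle.load(open('top0.pkl','rb'))
E
```

```text
box [562.2 235.5] edges [246.6 245.2 249.9 248.4] ang [-96.  174.9  84.8  -5.9]
cam [687.1 -73.2] edges [53.9 95.2 55.7 98.6] ang [ -83.9 -173.4   99.7    5.7]
watch [ 670.8 -199.7] edges [51.6 74.6 51.2 77. ] ang [ -75.8 -165.9  106.8   14.4]
panel [ 494.  -363.2] edges [106.5 150.1 105.3 151.4] ang [ -81.  -171.5   99.7    8.9]
white [ 534.8 -336.5]
red [ 541.6 -380.8]
green [ 489.4 -343.2]
black [ 496.1 -387.3]
blue [ 445.2 -350.6]
yellow [ 452.4 -395.6]
candle [581.9 -59.2]
bird [ 462.81075063 -181.99190655] torch [ 628.92490378 -308.4818979 ] [ 629.29984759 -310.5427458 ]
hasptop [array([566.,  74.]), array([526.,  77.])] diff [423.78764908 409.02347931]
```

```bash
cat >> h.py <<'E'
pi=np.pi
def st(*m): print(*m,'t',round(robot.current_t(),1),'tcp',np.round(robot.current_tcp_pos(),1),'w',round(robot.current_gripper_width()*93,1),'ff',np.round(robot.current_finger_force(),1),'F',np.round(robot.current_contact_force(),1))
def pick(x,y,z,yaw,drop):
    o=[pi,0,yaw]
    robot.move_ptp([x,y,150],o); robot.move_linear([x,y,z],o,speed=120,f_stop=15); robot.move_gripper(0); st('grip')
    robot.move_linear([x,y,200],o,speed=150); st('lift')
E
python3 - <<'E'
from h import *
robot.move_linear([199,400,420],speed=250)
robot.move_ptp([560,-73,330],[pi,0,pi+.11]); robot.move_gripper(1)
pick(687,-73,7,pi+.113,None)
E
```

```text
grip t 6.5 tcp [687.1 -73.2   7.1] w 56.1 ff 30.0 F [ 0.7 -0.7  1. ]
lift t 7.9 tcp [686.4 -72.8 198.7] w 55.9 ff 30.0 F [-0.1 -0.5 -2.5]
```

```bash
cat >> h.py <<'E'
def place(x,y,z,yaw):
    o=[pi,0,yaw]
    robot.move_linear([x,y,200],o,speed=200); st('over')
    robot.move_linear([x,y,z],o,speed=100,f_stop=6); st('down')
    robot.move_gripper(0.8); robot.move_linear([x,y,260],o,speed=200); st('up')
E
python3 - <<'E'
from h import *
place(622,230,14,pi-.094)
robot.move_linear([400,150,420],speed=300)
d=cam('top');cv2.imwrite('pics/top1.png',d['img'])
E
```

```text
over t 9.6 tcp [622.3 229.1 200. ] w 55.9 ff 30.0 F [ 0.7  0.2 -2.2]
down t 11.6 tcp [622.5 230.1  14.7] w 55.7 ff 30.0 F [ 0.3 -0.4 -1.4]
up t 13.6 tcp [621.4 229.9 258.6] w 74.4 ff 0.0 F [-0.9 -0.3 -0.1]
```

View pics/top1.png

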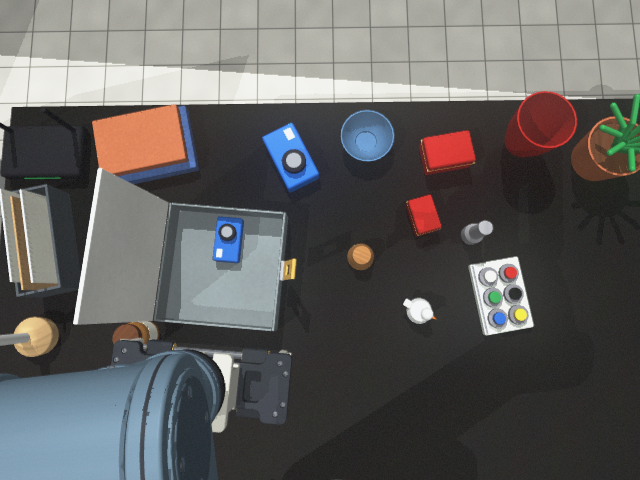

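The small camera is now in the box at (228,240), and the watch box is still at (424,215).

Run:
```python
from h import *
robot.move_ptp([560,-190,300],[pi,0,pi+.25]); robot.move_gripper(1)
pick(670.5,-200,12,pi+.25,None)
place(502,241,19,pi-.094)
robot.move_linear([400,50,400],speed=300)
import pickle
for n in('top','scene'):
    d=cam(n);cv2.imwrite(f'pics/{n}2.png',d['img']);pickle.dump(d,open(n+'2.pkl','wb'))
t=cv2.imread('pics/top2.png')[150:345,65:305];s=pickle.load(open('scene2.pkl','rb'))['img'][150:345,330:570]
cv2.imwrite('pics/m2.png',cv2.resize(np.vstack([t,s]),None,fx=1.53,fy=1.53) if 0 else cv2.resize(np.hstack([t,s]),(800,325),interpolation=cv2.INTER_CUBIC))
```

```text
grip t 19.5 tcp [ 670.5 -200.1   12. ] w 53.8 ff 29.9 F [ 0.  -0.6  0.5]
lift t 20.9 tcp [ 669.9 -199.8  198.6] w 54.0 ff 29.9 F [ 0.3  0.6 -1.4]
over t 23.4 tcp [502.3 240.4 200. ] w 53.9 ff 29.9 F [ 0.2  0.6 -1.5]
down t 25.4 tcp [502.4 241.1  19.6] w 54.1 ff 29.9 F [ 0.3  0.1 -2.2]
up t 27.3 tcp [501.4 240.8 258.8] w 74.6 ff 0.0 F [-0.3  0.1 -0.6]
```

View pics/m2.png

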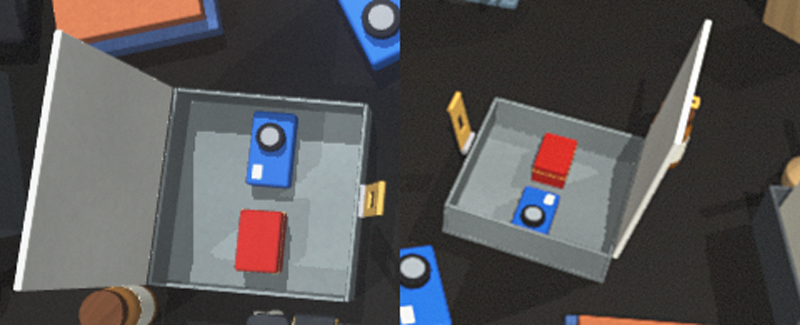

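```bash
cat >> h.py <<'E'
A=np.radians(84.6); C=np.array([562.2,235.5])
def bw(x,y,z): return [C[0]+x*np.cos(A)-y*np.sin(A), C[1]+x*np.sin(A)+y*np.cos(A), z]
E
python3 - <<'E'
from h import *
import pickle
T=pickle.load(open('top0.pkl','rb'));S=pickle.load(open('scene2.pkl','rb'))
tgt=[(T,(99.4,169.4)),(S,(514.8,163))]
for th in np.arange(1.5,1.95,.05):
    p=bw(125-250*np.cos(th),-125,65+250*np.sin(th))
    print(round(th,2),np.round(p),[np.round(w2px(d,p)-q,1) for d,q in tgt])
for y in(60,):
  print([robot.inverse_kinematics(bw(*p),[pi,0,A+pi*k-pi/2*0]) for k in(0,1) for p in((230,y,420),(230,y,270),(142,y,275))])
E
```

```text
1.5 [697. 331. 314.] [array([30.9,  0.9]), array([-44.3,  64. ])]
1.55 [698. 343. 315.] [array([23.1,  0.2]), array([-38. ,  65.5])]
1.6 [699. 355. 315.] [array([15.4, -0.4]), array([-31.7,  67.2])]
1.65 [700. 368. 314.] [array([ 7.9, -0.8]), array([-25.5,  69.2])]
1.7 [701. 380. 313.] [array([ 0.7, -1.2]), array([-19.3,  71.3])]
1.75 [703. 393. 311.] [array([-6.3, -1.5]), array([-13.2,  73.7])]
1.8 [704. 405. 308.] [array([-13. ,  -1.6]), array([-7.3, 76.3])]
1.85 [705. 417. 305.] [array([-19.4,  -1.6]), array([-1.5, 79.1])]
1.9 [706. 429. 302.] [array([-25.4,  -1.6]), array([ 4.2, 82. ])]
[array([ 5.73124828e-01,  5.50067642e-01,  6.22697295e-01, -4.44089210e-16,
        1.96882772e+00,  6.67372607e-01]), array([ 5.73124828e-01,  5.24833431e-01,  1.01577318e+00, -4.44089210e-16,
        1.60098604e+00,  6.67372607e-01]), array([ 4.64670446e-01,  4.00743591e-01,  1.19758835e+00, -4.44089210e-16,
        1.54326072e+00,  5.58918225e-01]), array([ 0.57312483,  0.55006764,  0.6226973 ,  0.        ,  1.96882772,
       -2.47422005]), array([ 0.57312483,  0.52483343,  1.01577318,  0.        ,  1.60098604,
       -2.47422005]), array([ 0.46467045,  0.40074359,  1.19758835,  0.        ,  1.54326072,
       -2.58267443])]
```

Run:
```python
from h import *
o=[pi,0,A]
robot.move_gripper(0)
robot.move_ptp([400,50,450],o)
robot.move_ptp(bw(215,60,450),o); st()
robot.move_linear(bw(215,60,268),o,speed=200,f_stop=15); st('behind')
print(robot.move_linear(bw(145,60,275),o,speed=80,f_stop=25)); st('upright')
r=225
for th in np.arange(1.45,-.01,-.145):
    x=125-r*np.cos(th)+9*np.sin(th)+8*np.sin(th); z=65+r*np.sin(th)+9*np.cos(th)-2
    s=robot.move_linear(bw(x,60,z),o,speed=90,f_stop=25)
    if s: st('stop',th); break
s=robot.move_linear(bw(-100,60,66),o,speed=20,f_stop=12); st('shut',s)
robot.move_linear(bw(-100,60,250),o,speed=200); st()
import pickle
robot.move_linear([400,0,400],o,speed=300)
d=cam('top');cv2.imwrite('pics/top3.png',d['img'])
```

```text
t 32.6 tcp [523.2 454.  450.9] w 0.4 ff 0.0 F [ 0.2 -1.3  0.5]
behind t 33.7 tcp [523.5 455.2 269.9] w 0.1 ff 0.0 F [-0.1  0.4 -0.7]
False
upright t 34.7 tcp [516.2 385.5 275. ] w 0.8 ff 0.0 F [ 0.2 -0.7 -0.3]
stop -2.220446049250313e-16 t 40.3 tcp [493.6 142.   73.7] w 0.5 ff 5.9 F [-3.1  0.3 11.2]
shut True t 40.5 tcp [493.6 142.   73.7] w 0.5 ff 4.0 F [-1.1  0.7  7.7]
t 41.5 tcp [492.3 141.5 248.7] w 0.5 ff 0.0 F [-0.5  0.3 -0. ]
```

View pics/top3.png

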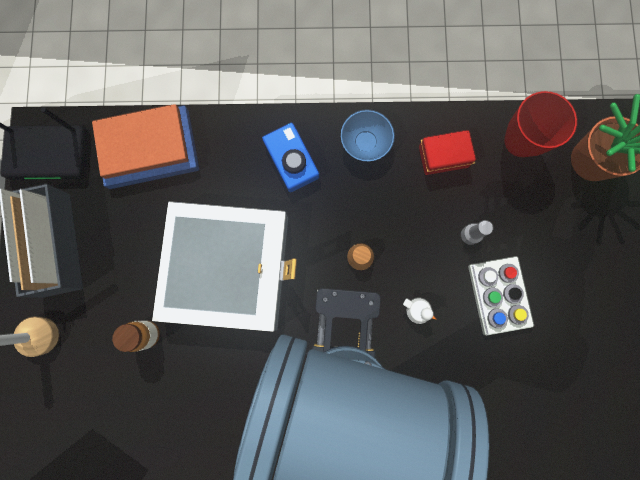

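The lid is flat and shut, with the staple at (260,268) and the hasp still standing at (289,269). Nothing was hidden behind the lid, so the hasp is next.

Run:
```python
from h import *
import pickle
d=pickle.load(open('top0.pkl','rb'))
q=px2w(d,260.5,268,83)[:2]-C; print('staple box xy',q@[np.cos(A),np.sin(A)],q@[-np.sin(A),np.cos(A)])
o=[pi,0,A]
robot.move_ptp(bw(-225,0,230),o)
robot.move_linear(bw(-225,0,122),o,speed=150,f_stop=15); st('out')
print(robot.move_linear(bw(-146,0,130),o,speed=80,f_stop=15)); st('upright')
for th in np.arange(1.45,-.01,-.145):
    r=66+10*(1-th/1.45)
    x=-131+r*np.cos(th)-(5+8)*np.sin(th); z=73+r*np.sin(th)+5*np.cos(th)-1
    if robot.move_linear(bw(x,0,z),o,speed=70,f_stop=15): st('stop',th); break
s=robot.move_linear(bw(-55,0,72),o,speed=20,f_stop=8); st('flat',s)
robot.move_linear(bw(-55,0,200),o,speed=150)
robot.move_linear([400,0,400],o,speed=300)
t=cam('top')['img'][190:345,145:345];s=cam('scene')['img'][180:335,340:540]
cv2.imwrite('pics/m4.png',cv2.resize(np.hstack([t,s]),(800,310),interpolation=cv2.INTER_CUBIC))
```

```text
staple box xy -84.66957382298328 -0.5799870041462939
out t 44.2 tcp [541.8  11.2 123.4] w 0.7 ff 0.0 F [-0.4 -0.3  0.6]
False
upright t 45.4 tcp [548.3  90.  129.8] w 0.7 ff 0.0 F [0.8 0.5 0.3]
stop -2.220446049250313e-16 t 48.7 tcp [557.7 179.6  79.5] w 0.6 ff 7.1 F [-3.8 -0.9 14.9]
flat True t 48.9 tcp [557.8 179.6  79.9] w 0.6 ff 5.6 F [-4.  -0.8 10.9]
```

View pics/m4.png

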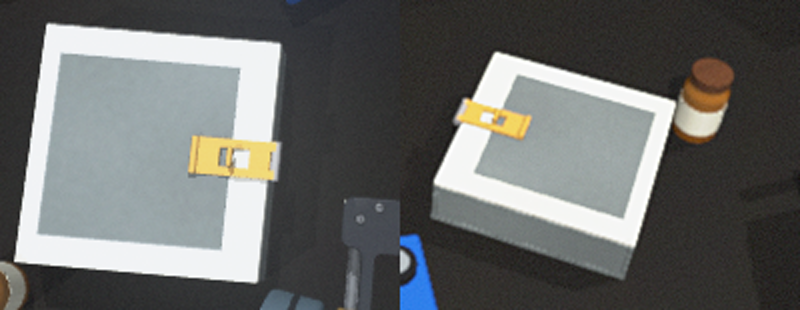

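The hasp lies flat with the staple through its slot. Keys next.

Run:
```python
from h import *
o=[pi,0,pi+.157]
K=dict(yellow=(452.4,-395.6),blue=(445.2,-350.6),red=(541.6,-380.8),green=(489.4,-343.2))
robot.move_ptp([460,-200,250],o)
for k in('yellow','blue','yellow','red','green'):
    x,y=K[k]
    robot.move_linear([x,y,90],o,speed=150)
    robot.move_linear([x,y,48],o,speed=60,f_stop=5)
    s=robot.move_linear([x,y,18],o,speed=20,f_stop=9); st(k,s)
    robot.sleep(.4); st()
    robot.move_linear([x,y,90],o,speed=100); robot.sleep(.2)
robot.move_linear([400,-150,350],o,speed=250)
for n in('top','scene'):
    d=cam(n);cv2.imwrite(f'pics/{n}5.png',d['img'])
```

```text
yellow True t 56.5 tcp [ 452.5 -395.8   36.3] w 0.5 ff 3.2 F [-1.2  1.6  5.9]
t 56.9 tcp [ 452.5 -395.7   36.3] w 0.5 ff 3.4 F [-0.8  0.9  6.4]
blue True t 59.9 tcp [ 445.3 -350.8   36.3] w 0.7 ff 2.4 F [-1.1  0.   4.9]
t 60.2 tcp [ 445.3 -350.7   36.3] w 0.3 ff 3.1 F [-0.1  0.1  5.8]
yellow True t 63.2 tcp [ 452.5 -395.7   36.3] w 0.3 ff 3.2 F [-1.1  0.8  6.5]
t 63.6 tcp [ 452.5 -395.8   36.3] w 0.2 ff 3.4 F [-0.8 -0.2  6.8]
red True t 66.9 tcp [ 541.7 -380.9   36.4] w 0.2 ff 2.4 F [-1.5  0.4  4.3]
t 67.3 tcp [ 541.7 -380.9   36.3] w 0.7 ff 3.0 F [-0.8  0.4  5.2]
green True t 70.4 tcp [ 489.5 -343.3   36.3] w 0.4 ff 3.2 F [-1.2  1.   5.7]
t 70.8 tcp [ 489.5 -343.3   36.3] w 0.2 ff 3.4 F [-1.1  0.9  6.7]
```

View pics/scene5.png

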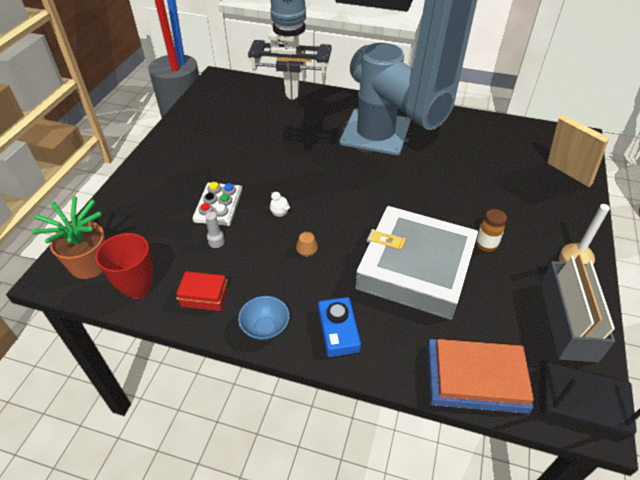

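The scene is intact: lid and hasp closed, keys up, ornaments in place. All five presses stopped at the same hard-stop height of 36.3 mm.

```bash
python3 -c "
from h import *
print(robot.hand_in())"
```

```text
the job is handed in; nothing more can be done
None
```

I handed the job in at about 72 s, but no verdict came back. The small camera and small watch box (the only valuables I found) are in the strongbox, the lid is shut, the hasp lies flat over the catch, and the keys were pressed yellow, blue, yellow, red, green.

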